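# Flip the drying marker in the violin workshop

### The job

The varnish on this job is dry, so turn its marker over: with a fingertip, push the round-ended wooden paddle up and over its hinge, without flinging it, until it lies fully flat on the far side of its stand and shows its ring face instead of its cross face. Do not lift, shift or tip the stand; leave the square-ended marker, the varnish jar, the spool clamp and the gouge as they are, and finish clear of everything.

Things in the scene. Friction and masses are not known exactly. Their poses are not given: they have to be found in the camera images.
- round_stand: Loose, free-standing 1.8 kg stand of the round-ended paddle. Origin: centre of the underside of its steel foot (190 mm along x, 120 along y, 14 thick), straight below the hinge, which is 95 mm up and runs along y. At the start the paddle lies on the -x side (roughly the robot's side); it has to end on the +x side. 12 mm rest pegs at x = -40 and +40 mm reach to just under the lying paddle.
- round_hinge (a point): Middle of the hinge axis of the round-ended paddle, 95 mm above the stand's underside; axes as the stand's (z up, hinge along y). The paddle turns between two wooden cheeks, 28 mm along x, inner faces 92 mm apart, that rise 16 mm above the axis.
- round_paddle (a joint): Hinge angle, rad: 0 = lying level on the stand's -x side, cross face up; 1.57 = upright; 3.14 = level on the +x side, ring face up (end stop). Starts at 0 to 0.25. Stiff by friction (0.07 N m, about 1 N at the free end): stays where it is left. The wooden paddle, about 60 g, is 80 mm wide, 8 thick, 80 from axis to half-round free end; below the level end are 77 mm of free air above the foot.
- round_edge (a point): Outermost point of the round-ended paddle's free end, on the paddle's centre line, half-way through its thickness, 80 mm from the hinge axis; its own x points along the paddle from the free end towards the hinge.
- square_stand: The other marker stand, of the same build and size, with the paddle that ends square; to be left alone. Origin: centre of the underside of its foot. The two stands may stand either way round, left or right.
- square_edge (a point): Middle of the free end of the square-ended paddle (80 mm wide, 80 mm long, 8 mm thick).
- varnish: Bystander: amber glass varnish jar, 48 mm across, 85 mm tall. Origin: centre of its underside.
- clamp: Bystander: upright wooden spool clamp, 32 mm across, 80 mm tall. Origin: centre of its underside.
- gouge: Bystander: gouge lying on the bench, 242 mm long with a 26 mm thick wooden handle. Origin: on the bench below the brass collar, handle to its -x, blade to its +x.
Mind the look-alikes: they are no part of the job. Leave any blue look-alike of the round_stand alone.

How it is judged:
By the outcome, as a careful person would: the job done as asked, in the order asked, and still so for the second after the job is handed in, with the robot touching nothing.
It also fails if it takes over 35 s, if anything falls off the work surface, if the arm or the gripper's body presses on something with over 40 N, if the wrist force passes 120 N, or if a joint passes its speed limit or range.

### The arm

A 6-joint arm with a two-finger parallel gripper is mounted at the origin on the work surface. World frame = base frame: x ahead of the robot, y to its left, z up, the work surface at z = 0. Lengths are in mm, angles in rad, forces in N, time in s.
With the tool pointing down it reaches from about 350 to 875 mm from the base axis. Payload 4.2 kg.
Tool frame: the origin (TCP) lies midway between the tips of the shut fingers; the grasp point (between the pads) lies 19 mm behind it; z points along the fingers, y is the line along which they close (so a half turn about z gives the same grasp; the last joint's range is limited). The gripper opens to 85 mm and grips with 20 to 120 N. Pads are 22 mm wide; open, the fingers measure 114 mm over their backs; the gripper's body (76 mm by 85 mm) begins 54 mm behind the grasp point. The pads swing forward as they close: fully open they stand 13 mm farther back than shut.
Start: joints at [1.392, 0.385, 0.008, 0, -1.194, -0.259], TCP at [264.934, 566.047, 231.312] pointing down, gripper open.
Joint ranges: [-3.14, 3.14], [-1.21, 2.06], [-1.07, 1.41], [-3.16, 2.05], [-2.99, -0.16], [-3.1, 3.1]. Speed limits (rad/s): [2.79, 2.79, 3.14, 3.14, 3.14, 3.14].

### API

Orientations are given as a unit quaternion [x, y, z, w].
In Python, from bench import arm, eyes, nets gives the robot as it stands.
- The arm moves only by the tool apply_moves, never from a script. Its arguments are lists of equal length, an entry for each row: "delta_rot": the turn, a rotation vector about the tool's x, y, z as a fraction of full scale, a list of three; "xyz": the shift along the tool's x, y, z as a fraction of full scale, a list of three; "hand": the gripper command: -1 is fully open, 1 is shut, values between are in proportion. In form: {"delta_rot": [[ax, ay, az], ...], "xyz": [[dx, dy, dz], ...], "hand": [hand, ...]}. A call has 1 to 20 rows; each row shifts and turns the commanded pose from where the row before left it, along the tool's axes as they then stand; what a row does not reach is not made up. Full scale, the value 1, is 0.025 m for a shift and 6 degrees for a turn. A row lasts 1/12 s, in which the tool goes at most 41.7 mm and 7.16 degrees, less where a joint would pass 70% of its speed; a pose out of reach is approached as far as the arm can. A call with a number of a shift or a turn outside -1 to 1 is refused whole. A call with a gripper value outside its range is refused whole. The fingers move at their own pace and stop on an object; the grip force is fixed at half the most. Time passes only in rows, so rows that do not move let the fingers close. It gives the time, the measured TCP pose, the force, the opening and the grip force at its end, in the units of the state.
- arm.read_state(): the state, without advancing time (a new reading comes with each control period).
- eyes.get_image(name): name is "scene" or "top" or "wrist"; returns a dict with "frame" (400x640x3 uint8, red, green, blue), "range_z" (400x640 float32, mm along the optical axis (not along the pixel's ray), 0 where there is no reading), "camera_matrix" (3x3 intrinsics, pixels), "R" (3x3) and "t" (3): a world point X has camera coordinates R X + t; the wrist camera has in their place "hand_eye" (4x4, takes a point from camera to tool coordinates, whose origin is the TCP and whose axes are the flange's). Camera axes: x right, y down, z forward; pixel columns grow to the right and rows downward; lengths in mm; the calibration is good to about 2 mm. A picture is of the moment at which its call begins: read the wrist's pose just before it.
- arm.job_done(): hands the job in; it is judged then, once.
Trained networks look in a picture, given as the dict that the camera call returned (one of the last four; its "shot" number tells which), for a name from the list of things; names that differ only in an ending like _2 or _b are one class to them, and where a whole thing is asked for, a point or a joint stands for the part that bears it (a point fixed in the world has none). Each returns a list of dicts, best first, with "score" (0 to 1); they miss things now and then, are a little off and sometimes report something else, mostly with a low value. They report only what shows in the picture. A call takes as long as a camera call. They do not tell look-alikes from the thing itself.
- nets.look_for(name, picture): "bbox" ([left, top, right, bottom] in pixels, round what is visible of it).
- nets.masks_of(name, picture): "region" (400x640 bool, what is visible of it) and "bbox" ([left, top, right, bottom] in pixels, round what is visible of it).
The state is a dict: "clock": time; "joints": joint angles; "joint_vel": joint speeds; "joint_efforts": joint torques, N m; "position": TCP position; "ee_rot": TCP orientation; "contact_force": force on the tool from outside, world axes, zero at the start; "wrist_torque": the same for the moment, N m; "gripper_width": finger opening in mm; "grasp_force": force on a finger pad.
Only numpy, scipy, OpenCV 4.12 (cv2) and the standard library are available. Lean on these libraries where they do the work, as an engineer would, in place of code of your own. Each camera call takes 0.05 s, during which the arm holds its last target. There are 200 camera calls.

## Working session

There is one attempt and no reset: what is moved stays moved. The work goes in short steps, Python scripts to look and compute and a tool call to move; the robot and the scene stay as the last step left them, time stands still between calls to the robot, and variables do not carry over. Pictures are saved under pics/ and viewed, at most 10 in all, crops included, and the job is handed in when it is done.

Besides the shell and the picture viewer there is one more tool, called after ">>>" in YAML: its name, and indented under it one key for each argument. apply_moves: Moves the arm, as the interface text tells. Its arguments: {"type":"object","properties":{"delta_rot":{"type":"array"},"xyz":{"type":"array"},"hand":{"type":"array"}},"required":["delta_rot","xyz","hand"]}

```bash
mkdir -p pics; cat > h.py <<'E'
import numpy as np, cv2
from bench import arm, eyes, nets
def world(p,mask):
    v,u=np.nonzero(mask&(p['range_z']>0)); z=p['range_z'][v,u]
    K=p['camera_matrix']; c=np.stack([(u-K[0,2])/K[0,0]*z,(v-K[1,2])/K[1,1]*z,z],1)
    return (c-p['t'])@p['R'], u, v
def save(n,im): cv2.imwrite('pics/'+n+'.png',im[...,::-1])
E
python3 - <<'E'
from h import *
s=arm.read_state();print(s)
for n in ['scene','top']:
    p=eyes.get_image(n);save(n+'0',p['frame'])
    for t in ['round_stand','round_paddle','square_stand','square_edge','varnish','clamp','gouge']:
        for d in nets.masks_of(t,p)[:3]:
            w,_,_=world(p,d['region'])
            print(n,t,round(d['score'],2),np.round(d['bbox']),np.round(np.median(w,0)),np.round(np.percentile(w,[2,98],axis=0)).tolist())
E
```

```text
{'clock': 0.0, 'joints': array([ 1.39157742e+00,  3.85588431e-01,  6.61586626e-03, -4.98343278e-04,
       -1.19399247e+00, -2.58607932e-01]), 'joint_vel': array([-8.28236336e-05,  3.67344097e-04,  1.60944892e-03, -6.59891015e-04,
        2.54878751e-04,  5.17668664e-04]), 'joint_efforts': array([-1.38379901e-04, -3.92288625e+01,  1.88403815e+01,  4.18594211e+00,
       -4.65943012e-03, -6.62895872e-07]), 'position': array([264.71339836, 565.52743562, 230.1985395 ]), 'ee_rot': array([ 9.76113427e-01, -2.17258711e-01, -1.88377514e-04,  1.09269046e-03]), 'contact_force': array([0.73304803, 0.4298196 , 0.12792422]), 'wrist_torque': array([-0.00443146, -0.02578647, -0.03977004]), 'grasp_force': 0.0, 'gripper_width': 85.4837220053229}
scene round_stand 0.87 [324. 159. 390. 212.] [355.  30.  14.] [[268.0, -56.0, -3.0], [408.0, 131.0, 105.0]]
scene round_stand 0.83 [247. 180. 292. 248.] [ 568. -188.   13.] [[476.0, -248.0, 1.0], [664.0, -114.0, 110.0]]
scene round_stand 0.6 [255. 140. 321. 193.] [ 270. -211.   15.] [[192.0, -306.0, 1.0], [338.0, -134.0, 106.0]]
scene round_paddle 0.67 [278.
[... 1297 characters left out ...]
0.] [ 238. -202.   99.] [[197.0, -255.0, 13.0], [285.0, -163.0, 106.0]]
top round_paddle 0.69 [356. 180. 390. 213.] [ 530. -204.  106.] [[486.0, -240.0, 94.0], [573.0, -160.0, 115.0]]
top round_paddle 0.57 [292. 244. 326. 277.] [325.  10.  99.] [[289.0, -33.0, 93.0], [371.0, 54.0, 106.0]]
top square_stand 0.57 [260. 152. 295. 206.] [600. 104.  18.] [[526.0, 51.0, 8.0], [704.0, 163.0, 110.0]]
top square_edge 0.69 [259. 148. 299. 206.] [600. 105.  17.] [[523.0, 49.0, 4.0], [706.0, 166.0, 110.0]]
top varnish 0.8 [300. 114. 313. 132.] [782.  19.  80.] [[770.0, -3.0, 11.0], [809.0, 40.0, 90.0]]
top gouge 0.61 [437. 175. 448. 246.] [ 534. -434.   22.] [[392.0, -453.0, 11.0], [614.0, -415.0, 30.0]]
```

```bash
python3 -c "
import cv2
a=cv2.imread('pics/scene0.png')[120:310,160:500];b=cv2.imread('pics/top0.png')[100:330,230:460]
a=cv2.resize(a,(780,436),interpolation=2);cv2.imwrite('pics/a.png',a)
cv2.imwrite('pics/b.png',cv2.resize(b,(598,598),interpolation=2))"
```

```text
(no output)
```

View pics/a.png

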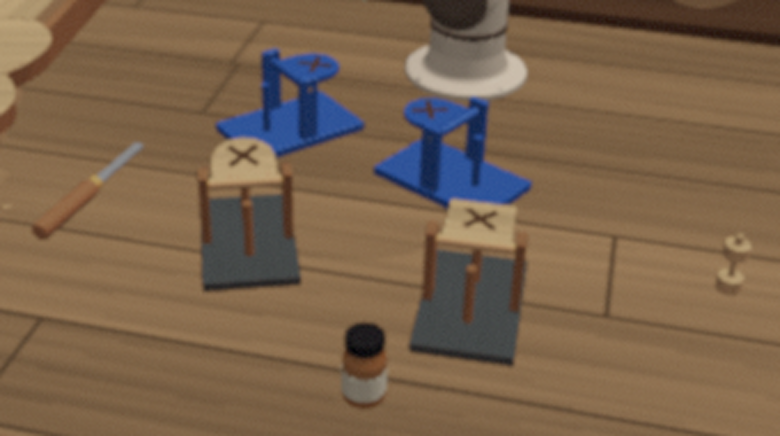

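View pics/b.png

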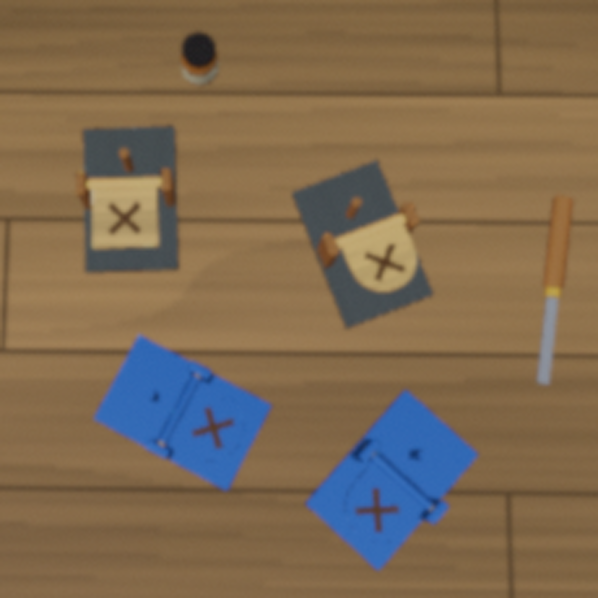

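The wooden round-ended marker is at scene (268,214) / top (369,196). The things it could be mistaken for are the two blue round-ended copies at scene (288,165) and (357,185), and the wooden square-ended marker at scene (364,245). I'm taking the wooden round one, with its stand yawed about +20°. Next I'll measure it precisely.

```bash
cat > meas.py <<'E'
from h import *
def meas(n,c=(560,-190)):
    p=eyes.get_image(n); w,u,v=world(p,np.ones((400,640),bool))
    s=(np.hypot(w[:,0]-c[0],w[:,1]-c[1])<150); w=w[s]; px=p['frame'][v[s],u[s]].astype(int)
    bright=(px[:,0]-px[:,2]>50)&(px[:,0]>140)
    f=w[(abs(w[:,2]-14)<9)&(abs(px[:,0]-px[:,2])<35)&(px.sum(1)<300)]
    r=cv2.minAreaRect(f[:,:2].astype(np.float32)); print(n,'foot',len(f),r)
    d=w[(w[:,2]>85)&bright]; d=d if len(d)>20 else w[w[:,2]>85]
    cx=d.mean(0); U,S,V=np.linalg.svd(d-cx); print(' hi pts',len(d),cx.round(1),'normal',V[2].round(3), d.min(0).round(),d.max(0).round())
    return p,w,px
if __name__=='__main__':
    for n in ['scene','top']:
        p,w,px=meas(n)
    x0,y0=345,160; save('crop',cv2.resize(p['frame'][155:235,330:410],(560,560),interpolation=2))
    q=eyes.get_image('wrist'); print(q['hand_eye'])
E
python3 meas.py
```

```text
scene foot 1318 ((564.9384765625, -188.4398651123047), (196.08001708984375, 118.9417724609375), 22.004783630371094)
 hi pts 449 [ 537.6 -200.5  102.3] normal [-0.151 -0.07  -0.986] [ 489. -243.   92.] [ 583. -148.  113.]
top foot 1211 ((559.3187866210938, -190.71173095703125), (190.0211944580078, 120.34415435791016), 21.85763931274414)
 hi pts 601 [ 533.  -201.7  105.5] normal [-0.13  -0.055 -0.99 ] [ 485. -247.   85.] [ 592. -137.  122.]
[[-1.69838847e-04 -9.63780223e-01 -2.66697682e-01  6.71209710e+01]
 [ 9.99999063e-01 -5.25872056e-04  1.26355204e-03 -1.78474985e-01]
 [-1.35803532e-03 -2.66697217e-01  9.63779409e-01 -1.43479860e+02]
 [ 0.00000000e+00  0.00000000e+00  0.00000000e+00  1.00000000e+00]]
```

View pics/crop.png

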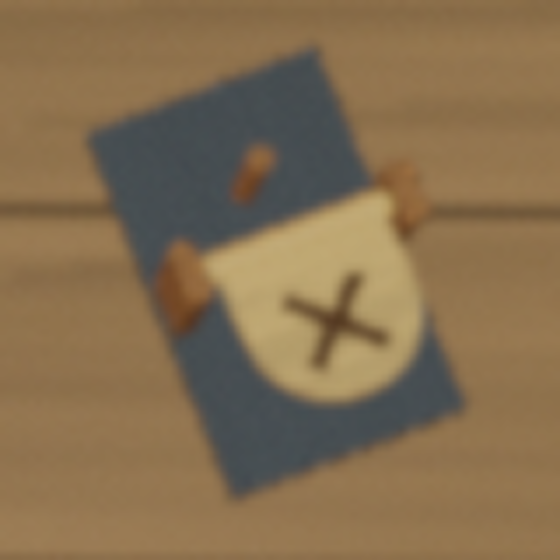

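The crop confirms it: a wooden paddle with a round end and the cross up, on a grey foot. The hinge is at about (561,-190), yaw 22°, paddle at about 0.15 rad. I'll move over there at height first.

>>> apply_moves:
  delta_rot:
    - [0, 0, 0]
    - [0, 0, 0]
    - [0, 0, 0]
    - [0, 0, 0]
    - [0, 0, 0]
    - [0, 0, 0]
    - [0, 0, 0]
    - [0, 0, 0]
    - [0, 0, 0]
    - [0, 0, 0]
    - [0, 0, 0]
    - [0, 0, 0]
    - [0, 0, 0]
    - [0, 0, 0]
    - [0, 0, 0]
    - [0, 0, 0]
    - [0, 0, 0]
  xyz:
    - [0.6, 0.75, 0]
    - [0.6, 0.75, 0]
    - [0.6, 0.75, 0]
    - [0.6, 0.75, 0]
    - [0.6, 0.75, 0]
    - [0.6, 0.75, 0]
    - [0.6, 0.75, 0]
    - [0.6, 0.75, 0]
    - [0.6, 0.75, 0]
    - [0.6, 0.75, 0]
    - [0.6, 0.75, 0]
    - [0.6, 0.75, 0]
    - [0.6, 0.75, 0]
    - [0.6, 0.75, 0]
    - [0.6, 0.75, 0]
    - [0.6, 0.75, 0]
    - [0.6, 0.75, 0]
  hand: [1, 1, 1, 1, 1, 1, 1, 1, 1, 1, 1, 1, 1, 1, 1, 1, 1]

```text
clock: 2.37
position: [360.8, 168.1, 231.6]
ee_rot: [0.976, -0.217, 0.0, -0.0]
contact_force: [0.8, -0.1, -0.8]
gripper_width: 0.5
grasp_force: 0.0
```

```bash
python3 -c "
from h import *
s=arm.read_state();print(s['clock'],s['joints'].round(3),s['position'],s['ee_rot'].round(3),s['gripper_width'])"
```

```text
2.3667 [ 0.849 -0.016 -0.5    0.    -1.086  0.284] [360.83962299 168.12771365 231.64185384] [ 0.976 -0.217  0.    -0.   ] 0.45652467578100686
```

>>> apply_moves:
  delta_rot:
    - [0, 0, 0]
    - [0, 0, 0]
    - [0, 0, 0]
    - [0, 0, 0]
    - [0, 0, 0]
    - [0, 0, 0]
    - [0, 0, 0]
    - [0, 0, 0]
    - [0, 0, 0]
    - [0, 0, 0]
    - [0, 0, 0]
    - [0, 0, 0]
    - [0, 0, 0]
    - [0, 0, 0]
    - [0, 0, 0]
    - [0, 0, 0]
    - [0, 0, 0]
  xyz:
    - [0.6, 0.75, 0]
    - [0.6, 0.75, 0]
    - [0.6, 0.75, 0]
    - [0.6, 0.75, 0]
    - [0.6, 0.75, 0]
    - [0.6, 0.75, 0]
    - [0.6, 0.75, 0]
    - [0.6, 0.75, 0]
    - [0.6, 0.75, 0]
    - [0.6, 0.75, 0]
    - [0.6, 0.75, 0]
    - [0.6, 0.75, 0]
    - [0.6, 0.75, 0]
    - [0.6, 0.75, 0]
    - [0.6, 0.75, 0]
    - [0.6, 0.75, 0]
    - [0.6, 0.75, 0]
  hand: [1, 1, 1, 1, 1, 1, 1, 1, 1, 1, 1, 1, 1, 1, 1, 1, 1]

```text
clock: 3.78
position: [456.7, -228.8, 231.5]
ee_rot: [0.976, -0.217, 0.0, -0.0]
contact_force: [0.5, 0.3, -0.4]
gripper_width: -0.1
grasp_force: 0.0
```

```bash
python3 -c "
from h import *
s=arm.read_state();print(s['clock'],s['joints'].round(3),s['position'],s['ee_rot'].round(3),s['gripper_width'])"
```

```text
3.7833 [-0.146  0.19  -0.267  0.    -1.113  1.279] [ 456.69824777 -228.82964246  231.47457188] [ 0.976 -0.217  0.    -0.   ] -0.11694443196463605
```

>>> apply_moves:
  delta_rot:
    - [0, 0, 0.9]
    - [0, 0, 0.9]
    - [0, 0, 0.9]
    - [0, 0, 0.9]
    - [0, 0, 0.9]
    - [0, 0, 0.9]
    - [0, 0, 0.9]
    - [0, 0, 0.9]
    - [0.75, 0, 0]
    - [0.75, 0, 0]
    - [0.75, 0, 0]
    - [0.75, 0, 0]
    - [0.75, 0, 0]
    - [0.75, 0, 0]
    - [0.75, 0, 0]
    - [0.75, 0, 0]
    - [0.75, 0, 0]
    - [0.75, 0, 0]
  xyz:
    - [0, 0, 0]
    - [0, 0, 0]
    - [0, 0, 0]
    - [0, 0, 0]
    - [0, 0, 0]
    - [0, 0, 0]
    - [0, 0, 0]
    - [0, 0, 0]
    - [0, 0, 0]
    - [0, 0, 0]
    - [0, 0, 0]
    - [0, 0, 0]
    - [0, 0, 0]
    - [0, 0, 0]
    - [0, 0, 0]
    - [0, 0, 0]
    - [0, 0, 0]
    - [0, 0, 0]
  hand: [1, 1, 1, 1, 1, 1, 1, 1, 1, 1, 1, 1, 1, 1, 1, 1, 1, 1]

```text
clock: 5.28
position: [456.9, -227.5, 232.5]
ee_rot: [0.764, -0.517, 0.217, -0.318]
contact_force: [-2.1, -0.6, -0.5]
gripper_width: 0.0
grasp_force: 0.0
```

```bash
cat > st.py <<'E'
from h import *
from scipy.spatial.transform import Rotation as Ro
H=np.array([561.5,-189.5,95]);a=np.radians(22);S=np.array([[np.cos(a),np.sin(a),0],[-np.sin(a),np.cos(a),0],[0,0,1]])
def st():
    s=arm.read_state();R=S@Ro.from_quat(s['ee_rot']).as_matrix()
    print(s['clock'],s['joints'].round(3),'rel hinge',(S@(s['position']-H)).round(1),'F',(S@s['contact_force']).round(1));print('tool axes in stand\n',R.round(3))
    return s,R
if __name__=='__main__': st()
E
python3 st.py
```

```text
5.2833 [-0.609  0.09  -0.321 -0.881 -0.875  1.479] rel hinge [-111.2    3.9  137.5] F [-2.1  0.2 -0.5]
tool axes in stand
 [[-0.004 -0.704  0.711]
 [-1.     0.001 -0.005]
 [ 0.003 -0.711 -0.704]]
```

>>> apply_moves:
  delta_rot:
    - [0, 0, 0]
    - [0, 0, 0]
    - [0, 0, 0]
    - [0, 0, 0]
    - [0, 0, 0]
    - [0, 0, 0]
    - [0, 0, 0]
    - [0, 0, 0]
    - [0, 0, 0]
    - [0, 0, 0]
    - [0, 0, 0]
    - [0, 0, 0]
    - [0, 0, 0]
    - [0, 0, 0]
  xyz:
    - [0, 0.61, 0.61]
    - [0, 0.61, 0.61]
    - [0, 0.61, 0.61]
    - [0, 0.61, 0.61]
    - [0, 0.61, 0.61]
    - [0, 0.61, 0.61]
    - [0, 0.61, 0.61]
    - [0, 0.61, 0.61]
    - [0, 0, 0]
    - [0, -0.28, 0.28]
    - [0, -0.28, 0.28]
    - [0, -0.28, 0.28]
    - [0, -0.28, 0.28]
    - [0, 0, 0]
  hand: [1, 1, 1, 1, 1, 1, 1, 1, 1, 1, 1, 1, 1, 1]

```text
clock: 6.45
position: [496.0, -212.0, 60.5]
ee_rot: [0.765, -0.517, 0.216, -0.317]
contact_force: [0.3, -0.0, -0.4]
gripper_width: -0.1
grasp_force: 0.0
```

```bash
python3 st.py; python3 - <<'E'
from h import *
p=eyes.get_image('scene');q=eyes.get_image('top')
a=cv2.resize(p['frame'][130:260,200:330],(400,400),interpolation=2);b=cv2.resize(q['frame'][145:245,320:420],(400,400),interpolation=2)
save('c',np.hstack([a,b]))
E
```

```text
6.45 [-0.636  0.414 -0.386 -1.217 -0.697  1.975] rel hinge [-69.2   3.7 -34.5] F [ 0.3 -0.2 -0.4]
tool axes in stand
 [[-0.002 -0.705  0.709]
 [-1.    -0.001 -0.004]
 [ 0.003 -0.709 -0.705]]
```

View pics/c.png

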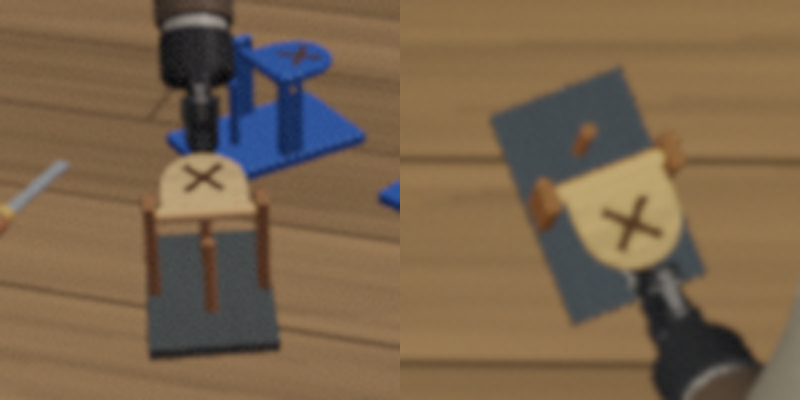

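Both views show the closed fingertip just under the middle of the round end, with nothing touching yet. Starting the lift.

>>> apply_moves:
  delta_rot:
    - [0, 0, 0]
    - [0, 0, 0]
    - [0, 0, 0]
    - [0, 0, 0]
    - [0, 0, 0]
    - [0, 0, 0]
    - [0, 0, 0]
    - [0, 0, 0]
    - [0, 0, 0]
    - [0, 0, 0]
  xyz:
    - [0, -0.2, -0.2]
    - [0, -0.2, -0.2]
    - [0, -0.26, -0.17]
    - [0, -0.26, -0.17]
    - [0, -0.26, -0.17]
    - [0, -0.25, -0.08]
    - [0, -0.25, -0.08]
    - [0, -0.25, -0.08]
    - [0, -0.25, -0.08]
    - [0, 0, 0]
  hand: [1, 1, 1, 1, 1, 1, 1, 1, 1, 1]

```text
clock: 7.38
position: [509.1, -206.6, 120.3]
ee_rot: [0.765, -0.518, 0.216, -0.317]
contact_force: [-0.1, 0.4, 0.5]
gripper_width: 0.0
grasp_force: 0.0
```

```bash
python3 st.py; python3 - <<'E'
from h import *
p=eyes.get_image('scene');q=eyes.get_image('top')
a=cv2.resize(p['frame'][130:260,200:330],(400,400),interpolation=2);b=cv2.resize(q['frame'][145:245,320:420],(400,400),interpolation=2)
save('d',np.hstack([a,b]))
E
```

```text
7.3833 [-0.559  0.303 -0.354 -1.082 -0.702  1.73 ] rel hinge [-55.    3.8  25.3] F [0.  0.4 0.5]
tool axes in stand
 [[-0.004 -0.706  0.708]
 [-1.     0.002 -0.004]
 [ 0.002 -0.708 -0.706]]
```

View pics/d.png

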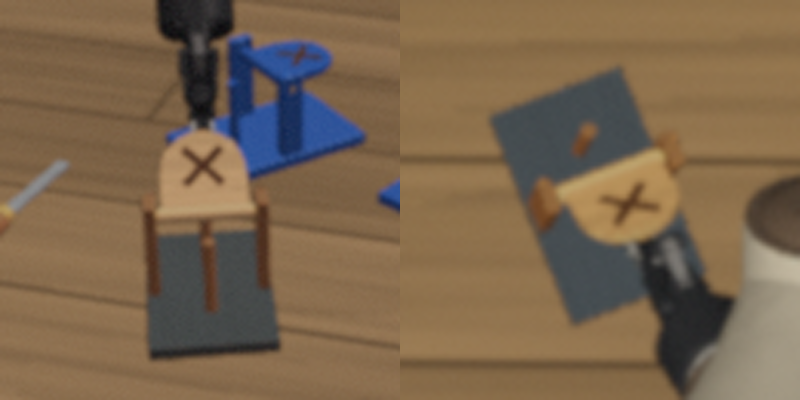

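The paddle is at about 42°, riding on the finger, and the stand hasn't moved. Next I'll carry it past upright and then steepen the tool.

>>> apply_moves:
  delta_rot:
    - [0, 0, 0]
    - [0, 0, 0]
    - [0, 0, 0]
    - [0, 0, 0]
    - [0, 0, 0]
    - [0, 0, 0]
    - [0, 0, 0]
    - [0, 0, 0]
    - [0, 0, 0]
    - [0, 0, 0]
    - [0, 0, 0]
    - [-0.8, 0, 0]
    - [-0.8, 0, 0]
    - [-0.8, 0, 0]
    - [-0.8, 0, 0]
    - [-0.8, 0, 0]
    - [-0.8, 0, 0]
    - [0, 0, 0]
  xyz:
    - [0, -0.25, 0.035]
    - [0, -0.25, 0.035]
    - [0, -0.25, 0.035]
    - [0, -0.25, 0.035]
    - [0, -0.19, 0.11]
    - [0, -0.19, 0.11]
    - [0, -0.19, 0.11]
    - [0, -0.19, 0.11]
    - [0, -0.16, 0.2]
    - [0, -0.16, 0.2]
    - [0, -0.16, 0.2]
    - [0, 0, 0]
    - [0, 0, 0]
    - [0, 0, 0]
    - [0, 0, 0]
    - [0, 0, 0]
    - [0, 0, 0]
    - [0, 0, 0]
  hand: [1, 1, 1, 1, 1, 1, 1, 1, 1, 1, 1, 1, 1, 1, 1, 1, 1, 1]

```text
clock: 8.98
position: [567.2, -182.7, 137.7]
ee_rot: [0.821, -0.554, 0.08, -0.118]
contact_force: [-0.8, -1.1, 0.2]
gripper_width: -0.0
grasp_force: 0.3
```

```bash
python3 st.py; python3 - <<'E'
from h import *
p=eyes.get_image('scene');q=eyes.get_image('top')
a=cv2.resize(p['frame'][130:260,200:330],(400,400),interpolation=2);b=cv2.resize(q['frame'][145:245,320:420],(400,400),interpolation=2)
save('e',np.hstack([a,b]))
E
```

```text
8.9833 [-0.115  0.335 -0.283 -0.206 -0.711  0.639] rel hinge [ 7.8  4.2 42.7] F [-1.2 -0.7  0.2]
tool axes in stand
 [[-0.    -0.959  0.282]
 [-1.    -0.    -0.001]
 [ 0.001 -0.282 -0.959]]
```

View pics/e.png

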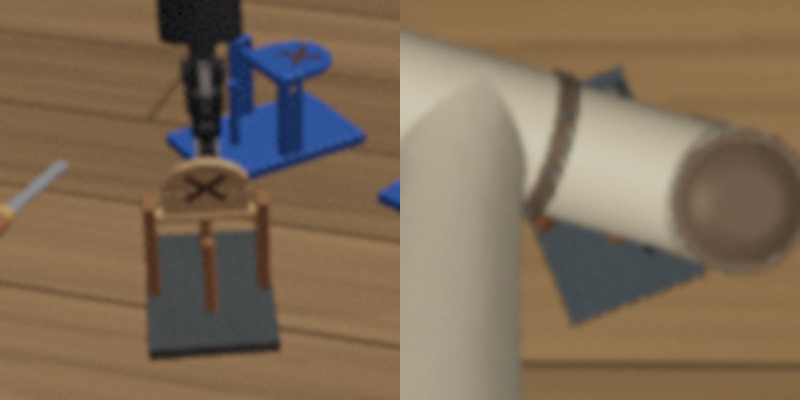

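The paddle is now past upright at about 115°. I'll push it down gently.

>>> apply_moves:
  delta_rot:
    - [0, 0, 0]
    - [0, 0, 0]
    - [0, 0, 0]
    - [0, 0, 0]
    - [0, 0, 0]
    - [0, 0, 0]
    - [0, 0, 0]
    - [0, 0, 0]
    - [0, 0, 0]
    - [0, 0, 0]
  xyz:
    - [0, -0.25, 0.17]
    - [0, -0.25, 0.17]
    - [0, -0.08, 0.22]
    - [0, -0.08, 0.22]
    - [0, -0.08, 0.22]
    - [0, -0.08, 0.22]
    - [0, -0.09, 0.14]
    - [0, -0.09, 0.14]
    - [0, -0.09, 0.14]
    - [0, 0, 0]
  hand: [1, 1, 1, 1, 1, 1, 1, 1, 1, 1]

```text
clock: 9.92
position: [600.1, -170.0, 105.1]
ee_rot: [0.819, -0.555, 0.08, -0.119]
contact_force: [0.3, -0.3, 0.2]
gripper_width: -0.0
grasp_force: 0.0
```

```bash
python3 st.py; python3 - <<'E'
from h import *
p=eyes.get_image('scene')
save('f',cv2.resize(p['frame'][130:260,200:330],(400,400),interpolation=2))
w,u,v=world(p,np.ones((400,640),bool));px=p['frame'][v,u].astype(int)
from st import S,H
l=(w-H)@S.T; m=(l[:,0]>20)&(l[:,0]<85)&(abs(l[:,1])<38)&(l[:,2]>-20)&(l[:,2]<80)
m&=(px[:,0]-px[:,2]>40)
d=l[m];print(len(d)); 
for a in range(20,85,8):
    k=d[(d[:,0]>=a)&(d[:,0]<a+8)]; print(a,len(k),np.median(k[:,2]).round(1) if len(k) else '')
E
```

```text
9.9167 [-0.085  0.413 -0.254 -0.211 -0.657  0.615] rel hinge [43.1  3.6 10.1] F [ 0.2 -0.4  0.2]
tool axes in stand
 [[-0.005 -0.959  0.283]
 [-1.     0.005 -0.   ]
 [-0.001 -0.283 -0.959]]
252
20 22 4.4
28 22 4.9
36 28 6.1
44 37 7.6
52 40 8.0
60 35 8.8
68 45 8.7
76 23 9.0
84 0
```

View pics/f.png

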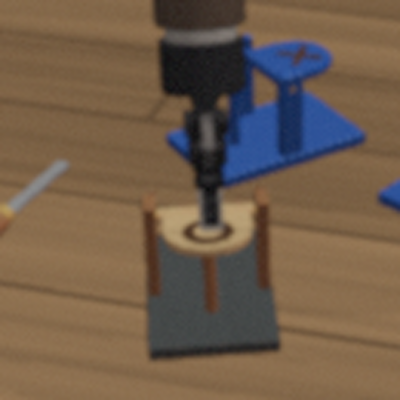

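The ring face is showing and the paddle is about 4° from flat. I'll press the last bit gently.

>>> apply_moves:
  delta_rot:
    - [0, 0, 0]
    - [0, 0, 0]
    - [0, 0, 0]
    - [0, 0, 0]
    - [0, 0, 0]
    - [0, 0, 0]
    - [0, 0, 0]
  xyz:
    - [0, -0.14, 0.1]
    - [0, -0.14, 0.1]
    - [0, -0.14, 0.1]
    - [0, 0.01, 0.04]
    - [0, 0.01, 0.04]
    - [0, 0, 0]
    - [0, 0, 0]
  hand: [1, 1, 1, 1, 1, 1, 1]

```text
clock: 10.55
position: [612.3, -165.6, 100.4]
ee_rot: [0.819, -0.555, 0.081, -0.119]
contact_force: [0.6, 0.7, 2.7]
gripper_width: 0.1
grasp_force: 1.2
```

```bash
cat > ang.py <<'E'
from st import *
st(); p=eyes.get_image('scene')
w,u,v=world(p,np.ones((400,640),bool));px=p['frame'][v,u].astype(int)
l=(w-H)@S.T; m=(l[:,0]>15)&(l[:,0]<78)&(abs(l[:,1])<38)&(abs(l[:,2]-5)<8)&(px[:,0]-px[:,2]>40)
d=l[m];k=np.polyfit(d[:,0],d[:,2],1);print(len(d),'slope deg',np.degrees(np.arctan(k[0])).round(2),'z at 0,80',k[1].round(1),(k[1]+80*k[0]).round(1))
E
python3 ang.py
```

```text
10.55 [-0.075  0.432 -0.238 -0.208 -0.649  0.605] rel hinge [56.1  3.1  5.4] F [0.8 0.4 2.7]
tool axes in stand
 [[-0.005 -0.958  0.285]
 [-1.     0.004 -0.002]
 [ 0.    -0.285 -0.958]]
246 slope deg -0.46 z at 0,80 2.2 1.5
```

>>> apply_moves:
  delta_rot:
    - [0, 0, 0]
    - [0, 0, 0]
    - [0, 0, 0]
    - [0, 0, 0]
  xyz:
    - [0, 0.01, 0.03]
    - [0, 0.01, 0.03]
    - [0, 0, 0]
    - [0, 0, 0]
  hand: [1, 1, 1, 1]

```text
clock: 10.93
position: [612.4, -165.7, 100.1]
ee_rot: [0.819, -0.555, 0.082, -0.119]
contact_force: [-0.8, 3.0, 7.9]
gripper_width: -0.0
grasp_force: 4.2
```

```bash
python3 ang.py
```

```text
10.9333 [-0.075  0.432 -0.239 -0.209 -0.648  0.606] rel hinge [56.1  3.   5.1] F [0.4 3.1 7.9]
tool axes in stand
 [[-0.004 -0.958  0.286]
 [-1.     0.004 -0.002]
 [ 0.001 -0.286 -0.958]]
247 slope deg -0.87 z at 0,80 2.5 1.2
```

The force climbed to 8 N with almost no further travel, so the paddle is on its end stop. Retracting straight up.

>>> apply_moves:
  delta_rot:
    - [0, 0, 0]
    - [0, 0, 0]
    - [0, 0, 0]
    - [0, 0, 0]
    - [0, 0, 0]
    - [0, 0, 0]
    - [0, 0, 0]
    - [0, 0, 0]
    - [0, 0, 0]
    - [0, 0, 0]
  xyz:
    - [0, -0.06, -0.2]
    - [0, -0.15, -0.5]
    - [0, -0.23, -0.77]
    - [0, -0.23, -0.77]
    - [0, -0.23, -0.77]
    - [0, -0.23, -0.77]
    - [0, -0.23, -0.77]
    - [0, -0.23, -0.77]
    - [0, 0, 0]
    - [0, 0, 0]
  hand: [1, 1, 1, 1, 1, 1, 1, 1, 1, 1]

```text
clock: 11.82
position: [611.3, -165.7, 237.4]
ee_rot: [0.819, -0.556, 0.08, -0.119]
contact_force: [0.0, 0.1, -0.8]
gripper_width: 0.0
grasp_force: 0.0
```

```bash
python3 ang.py; python3 - <<'E'
from h import *
from meas import meas
p,_,_=meas('scene'); save('g',cv2.resize(p['frame'][120:310,160:500],(780,436),interpolation=2))
E
```

```text
11.8167 [-0.073  0.293 -0.086 -0.155 -0.938  0.527] rel hinge [ 55.1   3.4 142.4] F [ 0.1  0.1 -0.8]
tool axes in stand
 [[-0.005 -0.959  0.284]
 [-1.     0.005 -0.001]
 [-0.001 -0.284 -0.959]]
324 slope deg -0.22 z at 0,80 2.0 1.7
scene foot 1111 ((567.504150390625, -184.67657470703125), (187.47598266601562, 117.78925323486328), 20.35234260559082)
 hi pts 372 [ 590.2 -178.3   97.3] normal [-0.012 -0.017 -1.   ] [ 537. -240.   92.] [ 638. -134.  112.]
```

View pics/g.png

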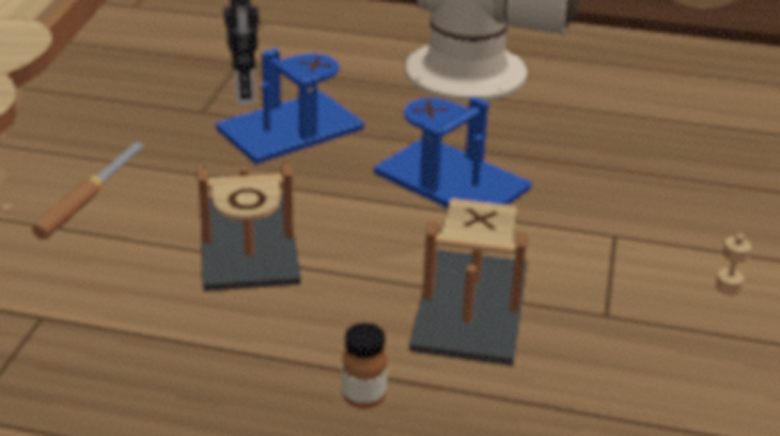

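The round marker lies flat and shows its ring at (247,198). Its stand's corners are at the same pixels as before, and nothing else has moved. The gripper is well clear, so I'm handing in.

```bash
python3 -c "
from bench import arm
print(arm.job_done())"
```

```text
the job is handed in; nothing more can be done
None
```

The round-ended marker now lies flat on the far side of its stand with its ring face up; the stand and everything else look unmoved, the gripper is clear, and the job was handed in at about 12 s (no verdict was returned).

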